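# Switch off the parts cleaner and lift the washed piston with the tongs

## Robot

A 6-joint arm with a two-finger parallel gripper is mounted at the origin on the work surface. World frame = base frame: x ahead of the robot, y to its left, z up, the work surface at z = 0. Lengths are in mm, angles in rad, forces in N, time in s.
With the tool pointing down it reaches from about 300 to 875 mm from the base axis. Payload 6.4 kg.
Tool frame: the origin (TCP) lies where the fingers leave the gripper's body, on its centre line; the fingertips stand 73 mm ahead of it and the grasp point (between the pads) lies 54 mm ahead of it (r.tcp_to_grasp is the distance from the TCP to the grasp point, in mm); z points along the fingers, y is the line along which they close (so a half turn about z gives the same grasp; the last joint's range is limited). The gripper opens to 85 mm and grips with 20 to 120 N. Pads are 22 mm wide; open, the fingers measure 114 mm over their backs; the gripper's body (76 mm by 85 mm) begins 54 mm behind the grasp point. The pads swing forward as they close: fully open they stand 13 mm farther back than shut.
Start: joints at [0.956, 0.181, 1.607, -0, 1.354, -0.206], TCP at [228.558, 527.639, 303.888] pointing down, gripper open.
Joint ranges: [-2.99, 2.99], [-0.89, 2.07], [0.3, 2.58], [-1.14, 4.28], [0, 2.63], [-3.12, 3.12]. Speed limits (rad/s): [2.57, 2.57, 3.01, 3.14, 3.14, 3.14].

## Interface

Orientations are given as a rotation vector (axis times angle).
In Python, from cell import telemetry, optics, r gives the robot as it stands.
- The arm moves only by the tool carry_out, never from a script. Its argument "steps" is text: rows parted by semicolons, each of 5 numbers parted by spaces: the shift along the tool's x, y, z in m, then the turn about the tool's z in rad, then the opening, from 0 (shut) to 1 (fully open). A call has 1 to 5 rows; each row shifts and turns the commanded pose from where the row before left it, along the tool's axes as they then stand; what a row does not reach is not made up. A row lasts 1/8 s, in which the tool goes at most 62.5 mm and 10.7 degrees, less where a joint would pass 70% of its speed; a pose out of reach is approached as far as the arm can. A call with a gripper value outside its range is refused whole. The fingers move at their own pace and stop on an object; "squeeze" is the grip in N (left out, the last holds). Time passes only in rows, so rows that do not move let the fingers close. It gives the time, the measured TCP pose, the force, the opening and the grip force at its end, in the units of the state.
- telemetry.read_state(): the state, without advancing time (a new reading comes with each control period).
- optics.snapshot(name): name is "side" or "top"; returns the picture (420x560x3 uint8, red, green, blue); there is no depth.
- optics.camera_model(name): a dict with "fx", "fy", "cx", "cy" (pixels), "xyz" and "attitude" of the camera in the world. Camera axes: x right, y down, z forward; pixel columns grow to the right and rows downward; lengths in mm; the calibration is good to about 2 mm. A picture is of the moment at which its call begins. camera_model takes no time and is no camera call.
- r.finish_job(): hands the job in; it is judged then, once.
The state is a dict: "time": time; "joint_pos": joint angles; "qvel": joint speeds; "joint_efforts": joint torques, N m; "position": TCP position; "ee_rot": TCP orientation; "wrist_force": force on the tool from outside, world axes, zero at the start; "torque": the same for the moment, N m; "width": finger opening in mm; "grip_force": force on a finger pad.
Only numpy, scipy, OpenCV 4.12 (cv2) and the standard library are available. Lean on these libraries where they do the work, as an engineer would, in place of code of your own. Each camera call takes 0.05 s, during which the arm holds its last target. There are 200 camera calls.

## Task

The wash is finished: first turn the parts cleaner's rotary main switch off until it clicks home, and leave it off. Then pick up the tongs, close their jaws on the washed piston (the plain round, grooved cylinder) on the draining rack and lift it upright a good hand's width above the rack for inspection, never touching the piston with the gripper itself and leaving the other parts and things on the bench where they are. Finish still holding it up still in the squeezed tongs: do not put it down or let go.

Things in the scene. Friction and masses are not known exactly. Their poses are not given: they have to be found in the camera images.
- switch (a joint): angle of the black rotary main switch on the parts cleaner's low grey console: 0 = on (the start), 1.05 rad = off. Turning it 60 degrees anticlockwise seen from above switches it off: a spring resists with up to about 0.12 N m, past half-way it snaps the handle home to the stop at 1.05, where it stays
- switch_grip (a point): on the switch's vertical turning axis, half-way up its bar handle (50 x 12 mm, 24 tall; reaches 29 mm from the axis at the pointer end, which has a white line, 21 mm behind). x: along the bar to the pointer. Off = pointer straight away from the console's robot-side edge; on = 60 degrees clockwise of that. Console top 25 mm below; steel tank wall 105 mm to its left, 92 mm above this point
- tongs_grip (a point): grip point of the sprung steel tongs lying on edge on the bench (235 mm long, 28 tall, 115 g): middle between their flat black grips, 14 mm over the underside. x: to the jaws, y: across (squeeze), z up. Open at rest 61 mm wide over the grips (90 mm long), 38 mm when closed on the piston; the spring pushes back with 6.5 to 11 N there. Pivot 115 mm behind. Moves with the left (+y) arm
- tongs_jaws (a point): middle between the tongs' two cupped jaws when open, 95 mm ahead of the grip point along x, 14 mm over the underside (jaw tips 17 mm farther). The jaws are 26 mm tall; open, their inside gap is 62 mm at the near edges of the cups, 73 mm at the tips; outside 84 mm. Squeezed to a width w over the grips, the near gap is about 62 mm - 1.7 x (61 mm - w). Belongs to the left (+y) arm, so shifts with it
- tongs_jaw (a joint): angle by which the tongs are squeezed: 0 = open at rest, about 0.19 rad = closed on the piston, 0.31 = shut
- piston_center (a point): centre of the piston, half-way up: a plain aluminium cylinder, 34 mm in diameter and 42 mm tall, 80 g, with two dark ring grooves near its top and a dark pin hole across it, standing upright on the rack (z axis up)
- rack: draining rack, fixed to the bench: a perforated steel plate, 150 mm (x) by 270 mm (y), its top 50 mm above the bench, standing in a drip pan of 190 by 300 mm, 16 mm high. Origin on the bench under its middle; x: away from the robot, y: along the row of three washed parts, which stand about 90 mm apart, in any order
- coupling: another washed part on the rack, to be left alone: steel hexagonal coupling, 30 mm across flats, 34 mm tall; origin at its underside
- bearing: another washed part on the rack, to be left alone: flat steel ball bearing, 40 mm in diameter, 12 mm tall; origin at its underside
- spanner: bystander: steel spanner, 170 mm long, lying on the bench before the rack; origin at its underside, x along it
- union: bystander: brass hose union, 26 mm in diameter, 45 mm tall, standing on the bench; origin at its underside
- jar: bystander: glass jar, 68 mm in diameter, 85 mm tall; origin at its underside
- can: bystander: can, 66 mm in diameter, 110 mm tall; origin at its underside
- carton: bystander: small white carton, 85 x 120 x 55 mm; origin at its underside
- block: bystander: wood block, 50 x 110 x 35 mm; origin at its underside
- cleaner: parts cleaner at the left of the bench, fixed: grey control console (240 mm along x, 160 mm along y, 100 mm tall) with the main switch, a timer dial and two small lamps on top; left of it (+y) the steel tank, 240 x 300 mm, 221 mm tall to its lid. Origin on the bench under the console's middle, 20 mm nearer the robot; x: from its robot-side front edge to its back
There are look-alikes about, which are no part of the job. Leave any blue or pink look-alike of the part that bears piston_center alone.

How it is judged:
By the outcome, as a careful person would: the job done as asked, in the order asked, and still so for the second after the job is handed in, while the arm keeps its last pose, push and grip.
It also fails if it takes over 58 s, if anything falls off the work surface, if the arm or the gripper's body presses on something with over 40 N, if the wrist force passes 120 N, or if a joint passes its speed limit or range.

## Working session

There is one attempt and no reset: what is moved stays moved. The work goes in short steps, Python scripts to look and compute and a tool call to move; the robot and the scene stay as the last step left them, time stands still between calls to the robot, and variables do not carry over. Pictures are saved under pics/ and viewed, at most 10 in all, crops included, and the job is handed in when it is done.

Besides the shell and the picture viewer there is one more tool, called after "Call:" as name(argument=value, ...) on one line, values as JSON. carry_out: Moves the arm, as the interface text tells. Its arguments: {"type":"object","properties":{"steps":{"type":"string"},"squeeze":{"type":"number"}},"required":["steps"]}

```bash
mkdir -p pics; ls
cat > h.py <<'E'
import numpy as np, cv2
from scipy.spatial.transform import Rotation as R
from cell import telemetry, optics, r
def cam(n):
    m=optics.camera_model(n); a=np.array(m["attitude"],float)
    Rm=a if a.shape==(3,3) else R.from_rotvec(a).as_matrix()
    return m,Rm,np.array(m["xyz"],float)
def ray(n,u,v):
    m,Rm,o=cam(n); return o,Rm@np.array([(u-m["cx"])/m["fx"],(v-m["cy"])/m["fy"],1.])
def onz(n,u,v,z):
    o,d=ray(n,u,v); return o+d*(z-o[2])/d[2]
def proj(n,p):
    m,Rm,o=cam(n); c=Rm.T@(np.array(p,float)-o); return np.array([m["fx"]*c[0]/c[2]+m["cx"],m["fy"]*c[1]/c[2]+m["cy"]])
def snap(n,f=None):
    i=optics.snapshot(n)[:,:,::-1].copy()
    if f: cv2.imwrite("pics/"+f+".png",i)
    return i
E
python3 - <<'E'
from h import *
for n in("side","top"):
    snap(n,n+"0"); print(optics.camera_model(n))
s=telemetry.read_state(); print(s)
E
```

```text
pics
{'fx': 486.13483162473176, 'fy': 486.13483162473176, 'cx': 286.21956840947155, 'cy': 210.9856615209622, 'xyz': array([  291.52819397, -1111.53937305,   813.8527984 ]), 'attitude': array([-2.1098414 ,  0.27656752, -0.12604755])}
{'fx': 546.4262858409969, 'fy': 546.4262858409969, 'cx': 280.4353108220734, 'cy': 217.07109384053678, 'xyz': array([ 224.24171435,    9.88914148, 1629.67157634]), 'attitude': array([-2.00277799,  2.20680032, -0.23499043])}
{'time': 0.1, 'joint_pos': array([ 9.55712203e-01,  1.81487731e-01,  1.60791550e+00,  2.08139523e-06,
        1.35380227e+00, -2.06291366e-01]), 'qvel': array([ 8.07469328e-04, -9.61530167e-04, -8.17161721e-04,  8.90159145e-04,
       -8.99459166e-05, -1.29867608e-03]), 'joint_efforts': array([ 7.38344388e-04, -4.45875978e+01, -3.52242351e+01, -1.95103066e-04,
        4.16980824e-03, -4.04199426e-06]), 'position': array([228.3139014 , 527.30639899, 303.05873093]), 'ee_rot': array([-6.37537793e-01, -3.07556295e+00,  2.32104055e-03]), 'wrist_force': array([-0.07383826,  0.45108726,  0.4608437 ]), 'torque': array([ 0.0103848 , -0.05301772, -0.02204464]), 'grip_force': 0.0, 'width': 85.62934215735591}
```

View pics/side0.png

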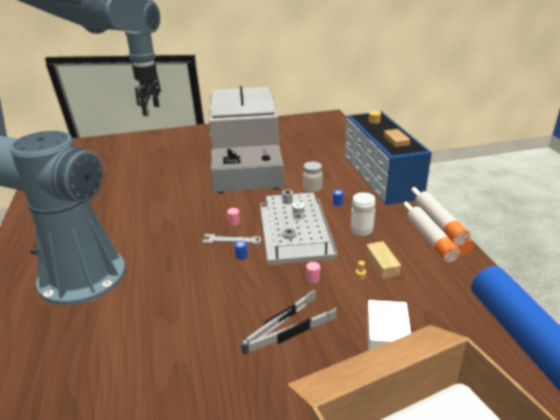

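View pics/top0.png

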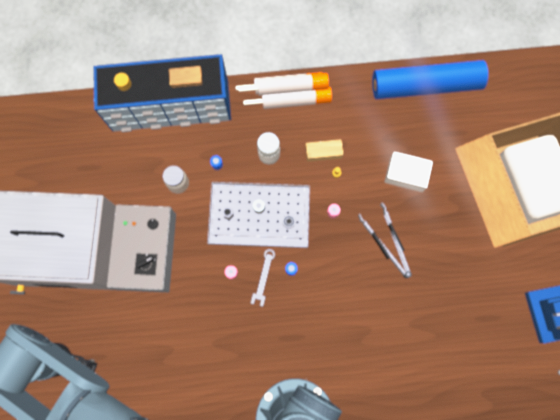

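The side view shows the switch at about (232,156), the rack parts at (287,197), (298,210) and (289,233), and the tongs at (290,325). In the top view the switch is at (146,263), the parts at (228,212), (259,206) and (289,221), and the tongs' pivot at (407,273). Candidates for the piston are those three parts, plus the blue cylinders at (216,161) and (291,268) and the pink ones at (231,271) and (334,210), which I'm excluding. I'll check a close crop.

Run:
```python
from h import *
s=cv2.imread("pics/side0.png");t=cv2.imread("pics/top0.png")
def c(i,x,y,w,h): return cv2.resize(i[y:y+h,x:x+w],(400,300),interpolation=cv2.INTER_CUBIC)
a=np.vstack([np.hstack([c(s,255,182,88,66),c(t,210,180,100,75)]),np.hstack([c(t,120,240,60,45),c(t,350,195,112,84)])])
cv2.imwrite("pics/m.png",a)
```

```text
(no output)
```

View pics/m.png

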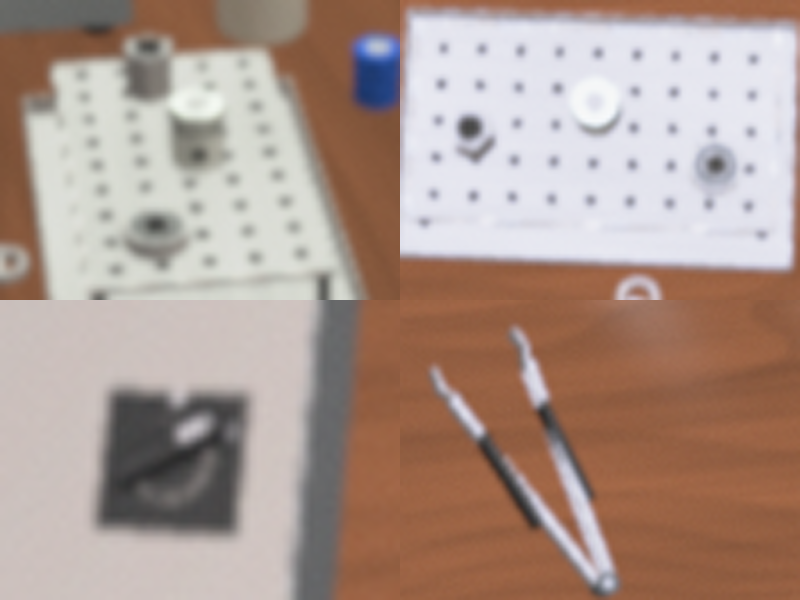

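The middle part is the piston: a plain cylinder with a pin hole, top face at side (298,205) and top (259,206). The coupling is at top (228,212) and the bearing at (289,221). The switch bar runs from (138,267) to its white pointer end at (153,258). Next I'll turn these into positions.

Run:
```python
from h import *
t=cv2.imread("pics/top0.png")
P=lambda u,v,z:onz("top",u,v,z).round(1)[:2]
print("piston top",P(258.8,205.8,92),"side",onz("side",298.1,204.7,92).round(1))
a,b=P(138,267.5,137),P(153.3,258,137); d=b-a; print("bar",a,b,np.linalg.norm(d),np.degrees(np.arctan2(d[1],d[0])), "axis",a+d*21/50)
print("plate ctr z101",P(145.8,264,101),"console corners",P(172,207,100),P(168,290,100))
pv=P(407.4,273.4,28); t1=P(359.8,215.2,28); t2=P(382.8,204.8,28); m=(t1+t2)/2
ax=m-pv;L=np.linalg.norm(ax);ax/=L
print("tongs",pv,t1,t2,L,np.linalg.norm(t1-t2),"yaw",np.degrees(np.arctan2(ax[1],ax[0])),"grip",pv+115*ax,"from tips",m-112*ax)
print("rack pts bearing",P(288.8,221,62),"coupl",P(227.5,212,84),"jar/can",P(268,145,90),P(174,177,90))
# dark grips
hsv=cv2.cvtColor(t,cv2.COLOR_BGR2HSV); k=(hsv[:,:,2]<60).astype(np.uint8); k[:,:350]=0;k[:,420:]=0;k[:200]=0;k[285:]=0
n,l,st,c=cv2.connectedComponentsWithStats(k)
for i in range(1,n):
    if st[i,4]>8:
        q=c[i]; print("grip",q,st[i,4],P(*q,25))
w=cv2.inRange(hsv,(0,0,175),(179,60,255)); w[:,:375]=0
kk=(hsv[:,:,2]<75).astype(np.uint8);kk[:250]=0;kk[280:]=0;kk[:,:125]=0;kk[:,163:]=0
ys,xs=np.nonzero(kk);print("plate",xs.min(),xs.max(),ys.min(),ys.max())
print(R.from_rotvec(telemetry.read_state()["ee_rot"]).as_matrix().round(3))
```

```text
piston top [604.9  47.3] side [606.4  45.2  92. ]
bar [452.4 391.9] [474.7 348.8] 48.527311897528364 -62.642891730759594 axis [461.766 373.798]
plate ctr z101 [465.7 378.8] console corners [623.9 296.6] [386.9 320.4]
tongs [ 375.1 -366.8] [ 562.2 -250.4] [ 587.4 -323.4] 215.0909110120648 77.22719728178663 yaw 21.806356026917374 grip [ 481.87113176 -324.08085414] from tips [ 470.81420211 -328.50473336]
rack pts bearing [558.1 -35.6] coupl [597.3 139.7] jar/can [788.2   3.9] [716.6 287.9]
plate 136 154 255 272
[[-0.918  0.398 -0.001]
 [ 0.398  0.918 -0.001]
 [ 0.    -0.002 -1.   ]]
```

Call:
carry_out(steps="-0.055 -0.009 0 0 1; -0.055 -0.009 0 0 1; -0.055 -0.009 0 0 1; -0.055 -0.009 0 0 1; -0.055 -0.009 0 0 1", squeeze=25)

```text
time: 0.72
position: [464.2, 375.8, 303.5]
ee_rot: [-0.638, -3.076, 0.0]
wrist_force: [-0.5, 0.6, -0.3]
width: 85.3
grip_force: 0.0
```

Call:
carry_out(steps="0 0 0.01 0.182 0.6; 0 0 0.01 0.182 0.6; 0 0 0.01 0.182 0.6; 0 0 0.01 0.18 0.6; 0 0 0 0 0.6")

```text
time: 1.35
position: [462.4, 376.7, 262.5]
ee_rot: [-1.686, -2.649, 0.004]
wrist_force: [-0.0, 0.4, -0.8]
width: 51.3
grip_force: 0.0
```

```bash
cat > st.py <<'E'
from h import *
def st():
    s=telemetry.read_state(); M=R.from_rotvec(s["ee_rot"]).as_matrix()
    print("t",round(s["time"],2),"p",s["position"].round(1),"g",(s["position"]+54*M[:,2]).round(1),"yaw y",round(float(np.degrees(np.arctan2(M[1,1],M[0,1]))),1),"z",M[:,2].round(3),"F",s["wrist_force"].round(1),"T",s["torque"].round(2),"w",round(s["width"],1),"gf",round(s["grip_force"],1),"q6",s["joint_pos"].round(2)); return s,M
def to(x,y,z=None):
    s,M=st(); d=np.array([x,y,s["position"][2] if z is None else z])-s["position"]; print("tool shift mm",(M.T@d).round(1))
E
python3 - <<'E'
from st import *
to(463,376,182)
a=snap("side"); b=snap("top"); 
cv2.imwrite("pics/m2.png",np.hstack([cv2.resize(a[100:200,180:310],(520,400),interpolation=2),]))
cv2.imwrite("pics/t2.png",b)
E
```

```text
t 1.35 p [462.4 376.7 262.5] g [462.2 376.6 208.5] yaw y 25.1 z [-0.002 -0.001 -1.   ] F [-0.   0.4 -0.8] T [-0.04  0.04  0.01] w 51.3 gf 0.0 q6 [ 0.48  0.27  1.59 -0.    1.29  0.05]
tool shift mm [-0.9  0.5 80.5]
```

View pics/m2.png

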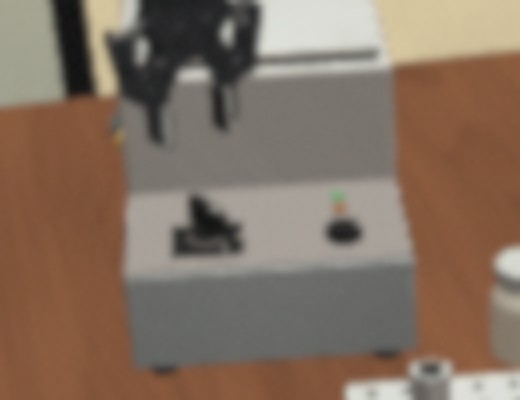

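The gripper hangs above the switch, whose bar is near crop (212,220), i.e. side (233,155). I'll go down and close on it.

Call:
carry_out(steps="0 0 0.027 0 0.5; 0 0 0.027 0 0.5; 0 0 0.024 0 0.5; 0 0 0 0 0.5; 0 0 0 0 0.5")

```text
time: 2.08
position: [463.6, 377.4, 187.2]
ee_rot: [1.686, 2.65, 0.002]
wrist_force: [0.3, 0.4, 0.7]
width: 42.9
grip_force: 0.0
```

Run:
```python
from st import *
st(); print(proj("side",(463,376,125)),proj("top",(463,376,137)))
a=snap("side"); b=snap("top"); 
cv2.imwrite("pics/m3.png",np.hstack([cv2.resize(a[110:185,190:280],(480,400),interpolation=2)]))
```

```text
t 2.08 p [463.6 377.4 187.2] g [463.7 377.5 133.2] yaw y 25.1 z [ 0.002  0.001 -1.   ] F [0.3 0.4 0.7] T [-0.   -0.01  0.07] w 42.9 gf 0.0 q6 [ 0.48  0.36  1.64 -0.    1.14  0.05]
[230.29904298 153.43567413] [143.61169681 263.13836781]
```

View pics/m3.png

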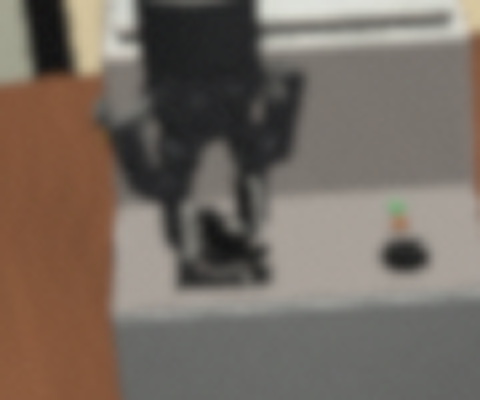

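The bar sits between the two fingers at crop (220,240). Closing.

Call:
carry_out(steps="0 0 0.004 0 0.3; 0 0 0 0 0.1; 0 0 0 0 0.05; 0 0 0 0 0.05; 0 0 0 0 0.05", squeeze=20)

```text
time: 2.8
position: [465.2, 378.4, 186.0]
ee_rot: [1.686, 2.647, 0.01]
wrist_force: [-1.1, 0.2, 15.1]
width: 11.7
grip_force: 28.8
```

```bash
python3 -c "
from st import *
st()"
```

```text
t 2.8 p [465.2 378.4 186. ] g [465.5 378.6 132. ] yaw y 25.0 z [ 0.006  0.004 -1.   ] F [-1.1  0.2 15.1] T [-0.11  0.45 -0.11] w 11.7 gf 28.8 q6 [0.49 0.36 1.64 0.   1.14 0.05]
```

Call:
carry_out(steps="0 0 -0.005 0 0.05; 0 0 0 -0.12 0.05; 0 0 0 -0.12 0.05; 0 0 0 0 0.05")

```text
time: 3.3
position: [464.8, 378.1, 186.8]
ee_rot: [1.356, 2.83, 0.008]
wrist_force: [10.3, 6.7, -10.9]
width: 11.8
grip_force: 21.6
```

```bash
python3 -c "
from st import *
st()"
```

```text
t 3.3 p [464.8 378.1 186.8] g [465.1 378.2 132.8] yaw y 38.8 z [ 0.005  0.003 -1.   ] F [ 10.3   6.7 -10.9] T [ 1.   -1.26 -0.03] w 11.8 gf 21.6 q6 [ 0.48  0.36  1.64  0.    1.14 -0.19]
```

Call:
carry_out(steps="0 0.001 0 -0.12 0.05; 0 0.0005 0 -0.12 0.05; 0 0.0005 0 -0.12 0.05; 0 0 0 0 0.05")

```text
time: 3.8
position: [464.9, 378.1, 186.8]
ee_rot: [0.831, 3.029, -0.0]
wrist_force: [3.4, -1.1, -4.3]
width: 11.2
grip_force: 22.4
```

```bash
python3 -c "
from st import *
st()"
```

```text
t 3.8 p [464.9 378.1 186.8] g [464.9 378.1 132.8] yaw y 59.3 z [ 0.001 -0.    -1.   ] F [ 3.4 -1.1 -4.3] T [-0.25 -0.41  0.05] w 11.2 gf 22.4 q6 [ 0.49  0.36  1.64 -0.    1.14 -0.55]
```

Call:
carry_out(steps="0 0.0005 0 -0.12 0.05; 0 0.0005 0 -0.12 0.05; 0 0.0005 0 -0.12 0.05; 0 0 0 -0.1 0.05; 0 0 0 0 0.05")

```text
time: 4.42
position: [464.9, 378.0, 186.8]
ee_rot: [-0.123, -3.138, 0.006]
wrist_force: [-0.0, -8.7, 2.2]
width: 11.4
grip_force: 36.1
```

```bash
python3 -c "
from st import *
st()"
```

```text
t 4.42 p [464.9 378.  186.8] g [464.9 377.8 132.8] yaw y 85.5 z [-0.002 -0.003 -1.   ] F [-0.  -8.7  2.2] T [-1.4   0.05 -0.86] w 11.4 gf 36.1 q6 [ 0.49  0.36  1.63 -0.    1.15 -1.01]
```

Call:
carry_out(steps="0 0 0 0 0.5; 0 0 0 0 0.5; 0 0 0 0 0.5; 0 0 -0.02 0 0.5; 0 0 -0.055 0 0.5")

```text
time: 5.05
position: [463.6, 379.1, 260.8]
ee_rot: [-0.118, -3.134, 0.005]
wrist_force: [-0.3, 0.3, -0.4]
width: 42.7
grip_force: 0.0
```

Call:
carry_out(steps="-0.005 -0.054 0 0 0.9; -0.005 -0.054 0 0 0.9; -0.005 -0.054 0 0 0.9; -0.005 -0.054 0 0 0.9; -0.005 -0.054 0 0 0.9")

```text
time: 5.68
position: [470.1, 107.2, 263.7]
ee_rot: [0.117, 3.137, 0.0]
wrist_force: [1.5, 0.3, 0.1]
width: 76.9
grip_force: 0.0
```

Run:
```python
from st import *
st(); a=snap("side"); b=snap("top")
c=lambda i,x,y,w,h: cv2.resize(i[y:y+h,x:x+w],(400,300),interpolation=2)
cv2.imwrite("pics/m4.png",np.vstack([np.hstack([c(a,208,136,60,45),c(b,120,240,60,45)]),np.hstack([c(a,236,285,104,78),c(b,350,199,92,69)])]))
print(onz("top",388.6,241.5,28))
```

```text
t 5.67 p [470.1 107.2 263.7] g [470.2 107.2 209.7] yaw y 85.7 z [ 0.003 -0.    -1.   ] F [1.5 0.3 0.1] T [-0.08 -0.04 -0.01] w 76.9 gf 0.0 q6 [-0.02  0.01  1.88  0.    1.25 -1.52]
[ 474.47482166 -325.23427945   28.        ]
```

View pics/m4.png

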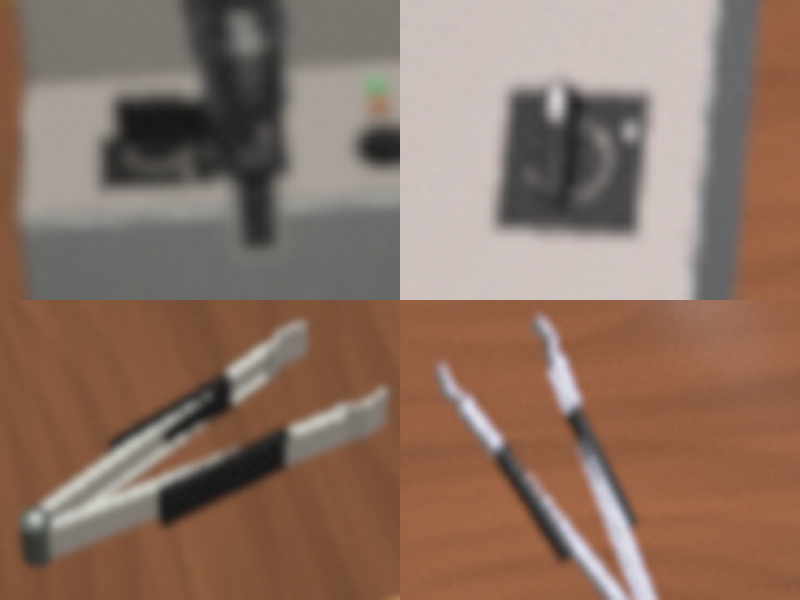

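The switch's white pointer end now points straight away at crop (556,100), so it is off. The tongs lie undisturbed, with grips centred at top (388,241).

Run:
```python
from h import *
print("grip side",onz("side",287.5,319.8,28),"top",onz("top",388.1,241.5,28))
S=lambda u,v:onz("side",236+u*.26,285+(v-300)*.26,28)[:2]; T=lambda u,v:onz("top",350+(u-400)*.23,199+(v-300)*.23,28)[:2]
p=S(36,518);t=(S(300,322)+S(385,388))/2; d=t-p; print("side",p,t,np.linalg.norm(d),np.degrees(np.arctan2(d[1],d[0])))
q=onz("top",407.4,273.4,28)[:2]; 
t=(T(440,365)+T(540,318))/2;d=t-q;print("top",q,t,np.linalg.norm(d),np.degrees(np.arctan2(d[1],d[0])))
n=T(572,412)-T(497,450);print("across",np.linalg.norm(n),np.degrees(np.arctan2(n[1],n[0])))
n=T(632,522)-T(562,555);print("across",np.linalg.norm(n),np.degrees(np.arctan2(n[1],n[0])))
print("rack ctr",onz("top",260,213,50), "corners",[onz("top",u,v,50)[:2].round() for u,v in((213,184),(309,188),(306,238))])
```

```text
grip side [ 477.08235521 -330.44940333   28.        ] top [ 474.6188784  -323.75892288   28.        ]
side [ 373.59570387 -369.74071772] [ 579.32579593 -287.79551215] 221.44951454703144 21.71809178525777
top [ 375.13497053 -366.84767443] [ 579.4474188  -285.71309716] 219.8326548705759 21.65853662864172
across 58.78505879449099 -68.69652669394881
across 53.51395250833502 -70.55122574028891
rack ctr [593.09442215  46.72665292  50.        ] corners [array([696., 179.]), array([ 655., -106.]), array([505., -81.])]
```

Call:
carry_out(steps="-0.005 -0.054 0 0 0.9; -0.005 -0.054 0 0 0.9; -0.005 -0.054 0 0 0.9; -0.005 -0.054 0 0 0.9; 0 0 0 0.179 0.9")

```text
time: 6.4
position: [474.3, -111.5, 263.6]
ee_rot: [0.409, 3.112, -0.002]
wrist_force: [-0.4, 0.0, 0.1]
width: 76.9
grip_force: 0.0
```

Call:
carry_out(steps="0 0 0 0.179 1; 0 0 0 0.179 1; 0 0 0 0.179 1; 0 0 0 0.179 1; 0 0 0 0.179 1")

```text
time: 7.02
position: [474.2, -107.8, 263.3]
ee_rot: [1.713, 2.631, 0.001]
wrist_force: [-0.4, -0.3, 0.1]
width: 85.4
grip_force: 0.0
```

Call:
carry_out(steps="0 0 0 0.179 1; 0 0 0 0.179 1; 0 0 0 0.179 1; 0 0 0 0.179 1; 0 0 0 0.179 1")

```text
time: 7.65
position: [474.2, -107.8, 263.3]
ee_rot: [2.683, 1.631, 0.002]
wrist_force: [1.0, 0.6, -0.5]
width: 85.4
grip_force: 0.0
```

Call:
carry_out(steps="0 0 0 0.179 1; 0 0 0 0.179 1; 0 0 0 0.179 1; 0 0 0 0.179 1; 0 0 0 0 1")

```text
time: 8.28
position: [474.1, -107.9, 263.1]
ee_rot: [3.083, 0.599, 0.002]
wrist_force: [0.1, 0.2, 0.3]
width: 85.1
grip_force: 0.0
```

Run:
```python
from st import *
to(477,-327,72)
```

```text
t 8.28 p [ 474.1 -107.9  263.1] g [ 474.2 -107.9  209.1] yaw y -68.0 z [ 0.002 -0.001 -1.   ] F [0.1 0.2 0.3] T [-0.    0.05  0.01] w 85.1 gf 0.0 q6 [-0.47  0.02  1.87  0.    1.25  0.72]
tool shift mm [-79.6 204.1 191.2]
```

Call:
carry_out(steps="-0.02 0.051 0 0 1; -0.02 0.051 0 0 1; -0.02 0.051 0 0 1; -0.02 0.051 0.02 0 1; 0 0 0.05 0.008 1")

```text
time: 8.9
position: [476.9, -332.9, 194.8]
ee_rot: [3.079, 0.583, 0.007]
wrist_force: [-0.1, 0.8, -0.9]
width: 85.2
grip_force: 0.0
```

Call:
carry_out(steps="0 0 0.05 0 1; 0 0 0.025 0 1; 0 0 0 0 1")

```text
time: 9.28
position: [474.6, -326.2, 115.1]
ee_rot: [-3.082, -0.588, 0.004]
wrist_force: [-0.4, -0.4, 1.2]
width: 85.5
grip_force: 0.0
```

Run:
```python
from st import *
to(477,-327,72)
a=snap("side"); b=snap("top")
c=lambda i,x,y,w,h: cv2.resize(i[y:y+h,x:x+w],(400,400),interpolation=2)
cv2.imwrite("pics/m5.png",np.hstack([c(a,236,270,104,104),c(b,340,195,100,100)]))
```

```text
t 9.28 p [ 474.6 -326.2  115.1] g [ 474.4 -326.    61.1] yaw y -68.4 z [-0.003  0.003 -1.   ] F [-0.4 -0.4  1.2] T [ 0.06 -0.02  0.03] w 85.5 gf 0.0 q6 [-0.81  0.42  1.72  0.    1.    0.39]
tool shift mm [ 2.   1.8 43.1]
```

View pics/m5.png

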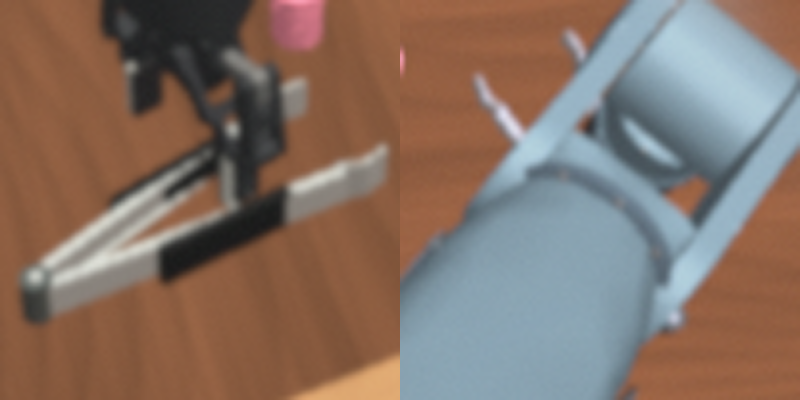

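Both fingers straddle the tongs' grips: the near finger at crop (240,200) sits just outside the near grip. Going down and closing lightly.

Call:
carry_out(steps="0.002 0.002 0.02 0 1; 0 0 0.015 0 1; 0 0 0.006 0 1; 0 0 0 0 1", squeeze=20)

```text
time: 9.88
position: [477.9, -328.4, 75.9]
ee_rot: [-3.086, -0.584, 0.0]
wrist_force: [-0.1, -0.0, 0.5]
width: 85.3
grip_force: 0.0
```

```bash
python3 -c "
from st import *
to(477,-327,71)"
```

```text
t 9.88 p [ 477.9 -328.4   75.9] g [ 477.9 -328.4   21.9] yaw y -68.6 z [-0.  0. -1.] F [-0.1 -0.   0.5] T [-0.03  0.02  0.  ] w 85.3 gf 0.0 q6 [-0.81  0.49  1.72 -0.    0.93  0.39]
tool shift mm [-0.3 -1.6  4.9]
```

Call:
carry_out(steps="0 0 0.003 0 0.9; 0 0 0 0 0.8; 0 0 0 0 0.72; 0 0 0 0 0.66; 0 0 0 0 0.66", squeeze=20)

```text
time: 10.5
position: [478.7, -329.1, 74.2]
ee_rot: [3.085, 0.584, 0.002]
wrist_force: [-0.2, 0.1, 7.0]
width: 56.4
grip_force: 9.2
```

Call:
carry_out(steps="0 0 0 0 0.66; 0 0 0 0 0.66")

```text
time: 10.75
position: [478.7, -329.1, 74.2]
ee_rot: [3.085, 0.584, 0.002]
wrist_force: [-0.7, 0.3, 7.6]
width: 56.4
grip_force: 9.2
```

```bash
python3 -c "
from st import *
to(477,-327,71)"
```

```text
t 10.75 p [ 478.7 -329.1   74.2] g [ 478.7 -329.2   20.2] yaw y -68.6 z [ 0.002 -0.002 -1.   ] F [-0.7  0.3  7.6] T [0.25 0.13 0.02] w 56.4 gf 9.2 q6 [-0.81  0.5   1.72  0.    0.92  0.39]
tool shift mm [-0.8 -2.6  3.2]
```

Call:
carry_out(steps="0 0 -0.01 0 0.66; 0 0 -0.02 0 0.66; 0 0 -0.035 0 0.66; 0 0 -0.035 0 0.66; 0 0 -0.035 0 0.66")

```text
time: 11.38
position: [478.0, -328.5, 210.3]
ee_rot: [3.086, 0.584, 0.001]
wrist_force: [0.5, -0.7, -0.9]
width: 56.4
grip_force: 7.1
```

Call:
carry_out(steps="0 0 0 0.1 0.66; 0 0 0 0.14 0.66; 0 0 0 0.13 0.66; 0.01 -0.02 0 0 0.66; 0.01 -0.035 0 0 0.66")

```text
time: 12.0
position: [498.3, -272.8, 208.8]
ee_rot: [3.141, 0.007, 0.002]
wrist_force: [0.3, 0.8, -1.1]
width: 56.6
grip_force: 7.1
```

Run:
```python
from st import *
to(511,46,210)
a=snap("side","s6"); b=snap("top","t6")
c=lambda i,x,y,w,h: cv2.resize(i[y:y+h,x:x+w],(400,400),interpolation=2)
cv2.imwrite("pics/m6.png",np.hstack([c(a,220,200,130,130),c(b,320,175,110,110)]))
```

```text
t 12.0 p [ 498.3 -272.8  208.8] g [ 498.3 -272.9  154.8] yaw y -89.7 z [ 0.001 -0.001 -1.   ] F [ 0.3  0.8 -1.1] T [ 0.04  0.02 -0.01] w 56.6 gf 7.1 q6 [-0.71  0.27  1.71  0.    1.17  0.86]
tool shift mm [  14.2 -318.8   -1.4]
```

View pics/m6.png

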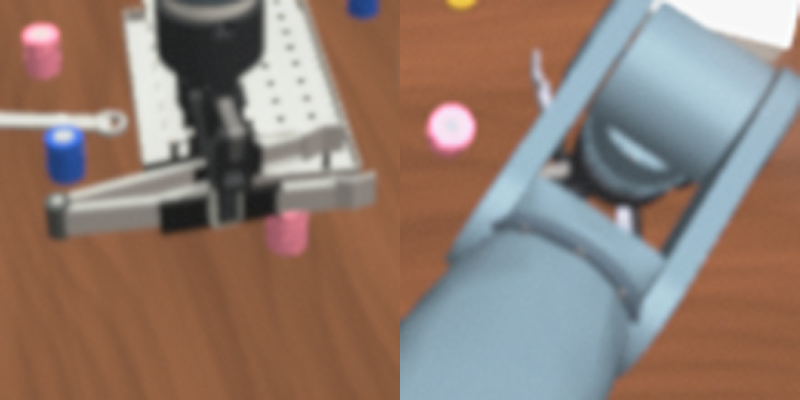

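Run:
```python
from h import *
def ony(u,v,y):
    o,d=ray("side",220+u*.325,200+v*.325); return (o+d*(y-o[1])/d[1]).round(1)
print("pivot",ony(58,215,-273),"top",ony(58,198,-273),"bot",ony(58,237,-273))
print("near tip",ony(374,187,-273-36)," cup near edge",ony(337,192,-273-40))
print("grip ends",ony(162,218,-273-22),ony(280,198,-273-32),"finger",ony(230,218,-273-38))
```

```text
pivot [ 384.4 -273.   147.1] top [ 385.4 -273.   162.1] bot [ 382.9 -273.   127.3]
near tip [ 608.4 -309.   151.7]  cup near edge [ 579.  -313.   156.4]
grip ends [ 455.1 -295.   146. ] [ 539.2 -305.   153.5] finger [ 500.7 -311.   148.4]
```

The tongs are held level: pivot at side crop (58,215), near jaw tip at (374,187). The jaw centre works out 95 mm ahead of the TCP, 59 mm lower. Moving above the piston.

Call:
carry_out(steps="0 -0.035 0 0 0.66; 0 -0.04 0 0 0.66; 0 -0.04 0 0 0.66; 0 -0.04 0 0 0.66; 0 -0.04 0 0 0.66")

```text
time: 12.72
position: [497.0, -76.7, 208.6]
ee_rot: [3.141, 0.01, 0.001]
wrist_force: [0.5, 0.1, -1.5]
width: 56.4
grip_force: 7.1
```

Call:
carry_out(steps="0.005 -0.04 0 0 0.66; 0.005 -0.035 0 0 0.66; 0.003 -0.03 0 0 0.66; 0 -0.019 0 0 0.66; 0 0 0.01 0 0.66")

```text
time: 13.35
position: [510.0, 47.1, 198.8]
ee_rot: [3.141, 0.013, 0.004]
wrist_force: [0.1, 0.4, -1.0]
width: 56.3
grip_force: 7.1
```

Call:
carry_out(steps="0 0 0.005 0 0.66; 0 0 0 0 0.66")

```text
time: 13.6
position: [509.1, 45.1, 192.2]
ee_rot: [-3.142, -0.005, 0.002]
wrist_force: [0.6, 0.2, -0.2]
width: 56.3
grip_force: 7.1
```

Run:
```python
from st import *
to(511,46.3,132)
a=snap("side","s7"); b=snap("top","t7")
c=lambda i,x,y,w,h: cv2.resize(i[y:y+h,x:x+w],(400,400),interpolation=2)
cv2.imwrite("pics/m7.png",np.hstack([c(a,230,150,110,110),c(b,210,160,100,100)]))
```

```text
t 13.6 p [509.1  45.1 192.2] g [509.   45.1 138.2] yaw y -89.8 z [-0.001  0.    -1.   ] F [ 0.6  0.2 -0.2] T [ 0.01 -0.01 -0.01] w 56.3 gf 7.1 q6 [-0.14  0.17  1.86 -0.    1.11  1.42]
tool shift mm [ 2.  -1.2 60.2]
```

View pics/m7.png

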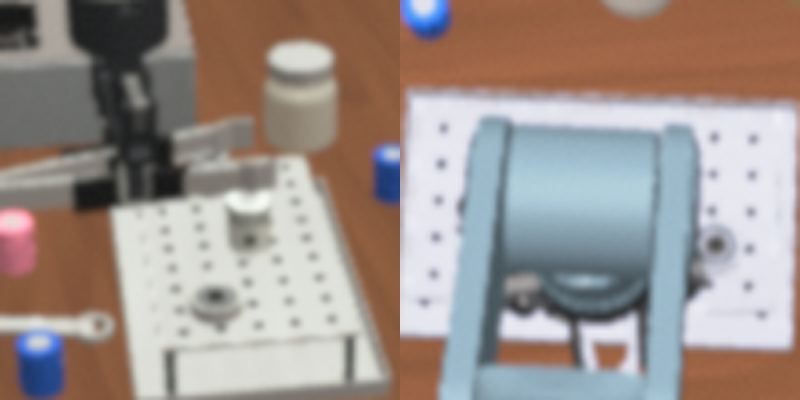

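Run:
```python
from h import *
def ony(u,v,y):
    o,d=ray("side",230+u*.275,150+v*.275); return (o+d*(y-o[1])/d[1]).round(1)
print("piston",ony(247,201,46),onz("side",297.9,205.3,92)); 
for y in(9,13): print("near tip",ony(276,174,y),"top/bot",ony(276,160,y),ony(276,188,y))
print("far tip",ony(251,133,82))
print(proj("side",(509,45,125)))
```

```text
piston [606.1  46.   89.7] [604.96961517  42.14508232  92.        ]
near tip [619.2   9.  133. ] top/bot [619.2   9.  145.3] [619.2   9.  120.6]
near tip [620.3  13.  130.6] top/bot [620.3  13.  142.9] [620.3  13.  118.1]
far tip [619.7  82.  129.9]
[264.5128938  199.65365803]
```

The piston top is at crop (247,201) between the open jaws, whose tips are at (276,174) and (251,133). I need 3 mm more forward, then straight down.

Call:
carry_out(steps="0.003 -0.001 0.01 0 0.66; 0 0 0.015 0 0.66; 0 0 0.012 0 0.66; 0 0 0.01 0 0.66; 0 0 0.01 0 0.66")

```text
time: 14.32
position: [512.4, 46.7, 135.0]
ee_rot: [-3.142, -0.006, 0.001]
wrist_force: [0.8, 0.9, -1.3]
width: 56.4
grip_force: 7.1
```

Call:
carry_out(steps="0 0 0.002 0 0.66; 0 0 0 0 0.66")

```text
time: 14.58
position: [512.6, 46.6, 133.9]
ee_rot: [3.142, 0.006, 0.0]
wrist_force: [0.5, 0.0, -1.2]
width: 56.6
grip_force: 7.1
```

Run:
```python
from st import *
to(512,46.3,133)
a=snap("side","s8")
cv2.imwrite("pics/m8.png",cv2.resize(a[170:250,240:340],(700,560),interpolation=2))
```

```text
t 14.57 p [512.6  46.6 133.9] g [512.6  46.6  79.9] yaw y -89.8 z [ 0. -0. -1.] F [ 0.5  0.  -1.2] T [ 0.03 -0.    0.04] w 56.6 gf 7.1 q6 [-0.14  0.27  1.88 -0.    0.99  1.43]
tool shift mm [-0.6  0.3  0.9]
```

View pics/m8.png

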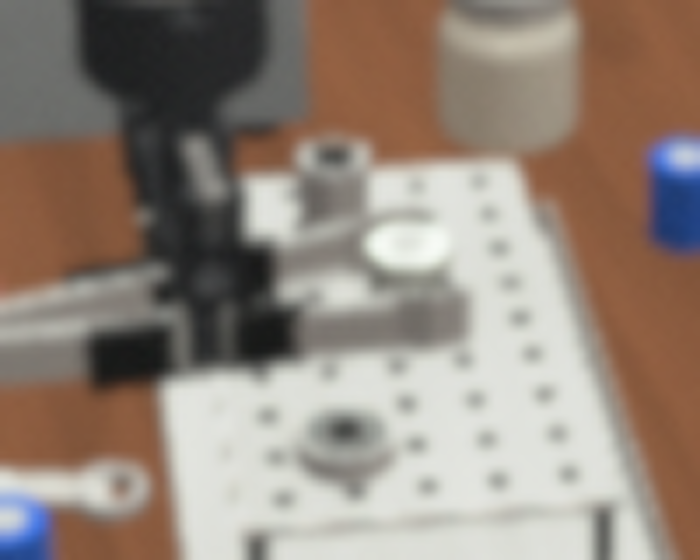

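The jaws straddle the piston: its top is at crop (407,245), the near jaw at (435,315), and the coupling and bearing are clear. Squeezing.

Call:
carry_out(steps="0 0 0 0 0.6; 0 0 0 0 0.55; 0 0 0 0 0.5; 0 0 0 0 0.46; 0 0 0 0 0.42", squeeze=40)

```text
time: 15.25
position: [512.6, 46.6, 134.0]
ee_rot: [3.141, 0.006, 0.0]
wrist_force: [-0.3, -0.8, -0.2]
width: 38.0
grip_force: 41.0
```

Call:
carry_out(steps="0 0 0 0 0.38; 0 0 0 0 0.3; 0 0 0 0 0.3; 0 0 0 0 0.3")

```text
time: 15.75
position: [512.6, 46.6, 133.9]
ee_rot: [3.142, 0.006, 0.0]
wrist_force: [-0.3, 0.1, -0.9]
width: 38.0
grip_force: 41.0
```

```bash
python3 -c "
from st import *
st()"
```

```text
t 15.75 p [512.6  46.6 133.9] g [512.6  46.6  79.9] yaw y -89.8 z [ 0. -0. -1.] F [-0.3  0.1 -0.9] T [-0.03  0.   -0.05] w 38.0 gf 41.0 q6 [-0.14  0.27  1.88 -0.    0.99  1.43]
```

The width is 38.0 mm at 41 N, so the tongs are closed on the piston. Lifting gently.

Call:
carry_out(steps="0 0 -0.004 0 0.3; 0 0 -0.008 0 0.3; 0 0 -0.012 0 0.3; 0 0 -0.016 0 0.3; 0 0 -0.02 0 0.3")

```text
time: 16.38
position: [512.5, 46.7, 195.2]
ee_rot: [3.142, 0.006, 0.0]
wrist_force: [0.7, 0.1, -1.6]
width: 38.1
grip_force: 40.9
```

Call:
carry_out(steps="0 0 -0.02 0 0.3; 0 0 -0.02 0 0.3; 0 0 -0.016 0 0.3; 0 0 -0.012 0 0.3; 0 0 -0.006 0 0.3")

```text
time: 17.0
position: [512.7, 46.6, 268.7]
ee_rot: [3.141, 0.006, 0.001]
wrist_force: [-0.0, -0.2, -1.9]
width: 38.1
grip_force: 40.9
```

Call:
carry_out(steps="0 0 0 0 0.3; 0 0 0 0 0.3; 0 0 0 0 0.3")

```text
time: 17.38
position: [512.2, 46.7, 267.2]
ee_rot: [-3.141, -0.006, 0.002]
wrist_force: [0.3, 0.6, -3.2]
width: 38.0
grip_force: 40.9
```

Run:
```python
from st import *
s,M=st()
b=cv2.imread("pics/s8.png"); a=snap("side","s9")
# bright white piston-top blob before / after
for n,i in(("before",b),("after",a)):
    h=cv2.cvtColor(i,cv2.COLOR_BGR2HSV); m=((h[:,:,2]>232)).astype(np.uint8); m[:, :260]=0;m[:,345:]=0;m[:120]=0;m[240:]=0
    k,l,stt,c=cv2.connectedComponentsWithStats(m); print(n,[(c[j].round(1).tolist(),int(stt[j,4])) for j in range(1,k) if stt[j,4]>8])
print("expected top",proj("side",(606,46.5,92+s["position"][2]-133.9)))
p=proj("side",(606,46.5,71)).astype(int); q=proj("side",(606,46.5,71+s["position"][2]-133.9)).astype(int)
print("old place",b[p[1]-6:p[1]+10:2,p[0]].tolist(),"now",a[p[1]-6:p[1]+10:2,p[0]].tolist())
print(b[p[1]-16:p[1]+12:2,p[0]].mean(1).astype(int),a[q[1]-16:q[1]+12:2,q[0]].mean(1).astype(int))
```

```text
t 17.38 p [512.2  46.7 267.2] g [512.2  46.7 213.2] yaw y -89.8 z [-0.001  0.    -1.   ] F [ 0.3  0.6 -3.2] T [-0.01  0.06  0.03] w 38.0 gf 40.9 q6 [-0.14  0.08  1.79 -0.    1.27  1.43]
before [([298.6, 204.5], 40)]
after [([297.9, 163.4], 25)]
expected top [297.47014811 162.73745382]
old place [[222, 229, 226], [230, 238, 234], [177, 189, 185], [126, 135, 135], [138, 145, 147], [110, 116, 120], [105, 110, 116], [118, 124, 128]] now [[216, 222, 220], [215, 222, 220], [213, 221, 219], [212, 220, 218], [212, 220, 218], [210, 219, 217], [197, 206, 203], [207, 216, 213]]
[195 218 218 179 222 225 234 183 132 143 115 110 123 175] [ 95  94  95 141 221 223 227 151 129 109 108 109 129 126]
```

The piston's top face is at (298,163), as expected for the lift. Its old spot shows bare rack, and the grip is steady.

```bash
python3 -c "
from h import *
print(r.finish_job())"
```

```text
the job is handed in; nothing more can be done
None
```

The switch is off at its stop, and the job is handed in with the piston held upright in the squeezed tongs, about 133 mm above the rack, after about 17 s.

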